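# Run a fingertip along the road wheels of a model carrier

## Robot

A 6-joint arm with a two-finger parallel gripper is mounted at the origin on the work surface. World frame = base frame: x ahead of the robot, y to its left, z up, the work surface at z = 0. Lengths are in mm, angles in rad, forces in N, time in s.
With the tool pointing down it reaches from about 275 to 750 mm from the base axis. Payload 10.2 kg.
Tool frame: the origin (TCP) lies midway between the tips of the shut fingers; the grasp point (between the pads) lies 19 mm behind it (ctrl.grasp_offset is the distance from the TCP to the grasp point, in mm); z points along the fingers, y is the line along which they close (so a half turn about z gives the same grasp; the last joint's range is limited). The gripper opens to 85 mm and grips with 20 to 120 N. Pads are 22 mm wide; open, the fingers measure 114 mm over their backs; the gripper's body (76 mm by 85 mm) begins 54 mm behind the grasp point. The pads swing forward as they close: fully open they stand 13 mm farther back than shut.
Start: joints at [0.97, 0.313, 1.498, -0, 1.331, -0.223], TCP at [193.673, 487.977, 204.594] pointing down, gripper open.
Joint ranges: [-2.94, 2.94], [-0.97, 2.17], [0.19, 2.56], [-1.23, 4.37], [0.02, 3.11], [-2.88, 2.88]. Speed limits (rad/s): [2.39, 2.39, 3.01, 3.14, 3.14, 3.14].

## Interface

Orientations are given as a unit quaternion [w, x, y, z].
In Python, from rig import ctrl, viewer, models gives the robot as it stands. The module is installed in compiled form; this text tells all that it offers.
- The arm moves only by the shell command python3 -m pendant 'ROWS' [OPENING] [FORCE]. ROWS is text: rows parted by semicolons, each of 4 numbers parted by spaces: the shift along the tool's x, y, z in m, then the turn about the tool's z in rad. In form: x y z yaw; .... A call has 1 to 10 rows; each row shifts and turns the commanded pose from where the row before left it, along the tool's axes as they then stand; what a row does not reach is not made up. A row lasts 1/8 s, in which the tool goes at most 62.5 mm and 10.7 degrees, less where a joint would pass 70% of its speed; a pose out of reach is approached as far as the arm can. A call is refused whole if a number of a shift passes 0.0625 or a number of a turn 0.188, either way. A call with a gripper value outside its range is refused whole. OPENING is the opening, from 0 (shut) to 1 (fully open), set as the call begins (- or left out, the last holds). The fingers move at their own pace and stop on an object; FORCE is the grip in N (left out, the last holds). Time passes only in rows, so rows that do not move let the fingers close. It gives the time, the measured TCP pose, the force, the opening and the grip force at its end, in the units of the state.
- ctrl.sense(): the state, without advancing time (a new reading comes with each control period).
- viewer.capture(name): name is "side" or "top"; returns a dict with "color" (400x640x3 uint8, red, green, blue), "vertical_fov" (degrees; the focal length in pixels is half the picture's height over the tangent of half this angle, whatever the lens; pixels are square), "cx", "cy" (the principal point, pixels), "pose" (4x4, takes a point from camera to world coordinates). Camera axes: x right, y down, z forward; pixel columns grow to the right and rows downward; lengths in mm; the calibration is good to about 2 mm. A picture is of the moment at which its call begins. There is no depth.
- ctrl.finish_job(): hands the job in; it is judged then, once.
Trained networks look in the newest picture that a camera, given by its name, has taken for a name from the list of things; names that differ only in an ending like _2 or _b are one class to them, and where a whole thing is asked for, a point or a joint stands for the part that bears it (a point fixed in the world has none). Each returns a list of dicts, best first, with "p" (0 to 1); they miss things now and then, are a little off and sometimes report something else, mostly with a low value. They report only what shows in the picture. A call takes as long as a camera call.
- models.boxes_of(camera, query): "at" ([x, y, z] in mm, in world coordinates, good to about 4 mm: the middle of the surface that is visible of it).
The state is a dict: "time_s": time; "joints": joint angles; "dq": joint speeds; "tau": joint torques, N m; "eef_pos": TCP position; "ee_rot": TCP orientation; "force": force on the tool from outside, world axes, zero at the start; "wrist_torque": the same for the moment, N m; "grip_width": opening from 0.0 (shut) to 1.0 (fully open); "grip_force": force on a finger pad.
Only numpy, scipy, OpenCV 4.12 (cv2) and the standard library are available. Lean on these libraries where they do the work, as an engineer would, in place of code of your own. Each camera call takes 0.05 s, during which the arm holds its last target. There are 200 camera calls.

## Task

The model carrier lies upside down in its cradle with road wheels fitted along one side; check their suspension. Run the fingertips lightly along the tops of that row, from the end with the toothed sprocket to the end with the small smooth idler, so that each of the five wheels in turn dips by about 6 to 8 mm and springs back, none being pressed down to its stop or leaned on hard. Nothing is picked up: leave the model standing where it is, leave the loose things on and around it undisturbed, and finish clear of everything.

Things in the scene. Friction and masses are not known exactly. Their poses are not given: they have to be found in the camera images.
- hull: upturned hull of a grey 1:16 model tracked carrier (310 x 170 mm) in its plywood cradle, 2.4 kg, loose on the bench. x axis: along the fitted wheel row from toothed sprocket to smooth idler; y: level, from that row to the other side, which has bare axle stubs; z up. Origin: on the bench right under the middle fitted wheel's axle (row at y = 0, hull centre line at y = 70 mm)
- belly (a point): middle of the hull's flat belly, 118 mm above the bench. The belly starts 14 mm from the row's centre line, on the inner side. On the row's outer side the hull's body reaches 14 mm out from that line (30 to 78 mm above the bench) and the cradle 25 mm (up to 42 mm)
- wheel1: first fitted road wheel counted from the toothed sprocket: twin black-tyred wheel, 38 mm diameter, 18 mm wide, spinning freely on its axle. Origin: its centre, on the axle, at rest 121 mm above the bench (top of the tyre at 140 mm). Its y axis lies along the axle; it spins, so its x and z axes mean nothing. The wheels stand 46 mm apart
- wheel2: second fitted road wheel counted from the toothed sprocket: twin black-tyred wheel, 38 mm diameter, 18 mm wide, spinning freely on its axle. Origin: its centre, on the axle, at rest 121 mm above the bench (top of the tyre at 140 mm). Its y axis lies along the axle; it spins, so its x and z axes mean nothing. The wheels stand 46 mm apart
- wheel3: third fitted road wheel counted from the toothed sprocket: twin black-tyred wheel, 38 mm diameter, 18 mm wide, spinning freely on its axle. Origin: its centre, on the axle, at rest 121 mm above the bench (top of the tyre at 140 mm). Its y axis lies along the axle; it spins, so its x and z axes mean nothing. The wheels stand 46 mm apart
- wheel4: fourth fitted road wheel counted from the toothed sprocket: twin black-tyred wheel, 38 mm diameter, 18 mm wide, spinning freely on its axle. Origin: its centre, on the axle, at rest 121 mm above the bench (top of the tyre at 140 mm). Its y axis lies along the axle; it spins, so its x and z axes mean nothing. The wheels stand 46 mm apart
- wheel5: fifth fitted road wheel counted from the toothed sprocket: twin black-tyred wheel, 38 mm diameter, 18 mm wide, spinning freely on its axle. Origin: its centre, on the axle, at rest 121 mm above the bench (top of the tyre at 140 mm). Its y axis lies along the axle; it spins, so its x and z axes mean nothing. The wheels stand 46 mm apart
- arm1 (a joint): sprung trailing arm of the first wheel: 0 at rest, grows as the wheel dips: 0.15 rad = 3.4 mm, 0.3 = 7 mm, 0.45 = 11 mm, 0.6 = 15 mm, bump stop at 0.70 = 18 mm. 26 mm long, pivots on the sprocket's side of its wheel, rises 35 degrees at rest. About 0.5 N per mm and 0.6 N of preload; springs back by itself; a dipping wheel also moves up to 5 mm towards the idler
- arm2 (a joint): sprung trailing arm of the second wheel: 0 at rest, grows as the wheel dips: 0.15 rad = 3.4 mm, 0.3 = 7 mm, 0.45 = 11 mm, 0.6 = 15 mm, bump stop at 0.70 = 18 mm. 26 mm long, pivots on the sprocket's side of its wheel, rises 35 degrees at rest. About 0.5 N per mm and 0.6 N of preload; springs back by itself; a dipping wheel also moves up to 5 mm towards the idler
- arm3 (a joint): sprung trailing arm of the third wheel: 0 at rest, grows as the wheel dips: 0.15 rad = 3.4 mm, 0.3 = 7 mm, 0.45 = 11 mm, 0.6 = 15 mm, bump stop at 0.70 = 18 mm. 26 mm long, pivots on the sprocket's side of its wheel, rises 35 degrees at rest. About 0.5 N per mm and 0.6 N of preload; springs back by itself; a dipping wheel also moves up to 5 mm towards the idler
- arm4 (a joint): sprung trailing arm of the fourth wheel: 0 at rest, grows as the wheel dips: 0.15 rad = 3.4 mm, 0.3 = 7 mm, 0.45 = 11 mm, 0.6 = 15 mm, bump stop at 0.70 = 18 mm. 26 mm long, pivots on the sprocket's side of its wheel, rises 35 degrees at rest. About 0.5 N per mm and 0.6 N of preload; springs back by itself; a dipping wheel also moves up to 5 mm towards the idler
- arm5 (a joint): sprung trailing arm of the fifth wheel: 0 at rest, grows as the wheel dips: 0.15 rad = 3.4 mm, 0.3 = 7 mm, 0.45 = 11 mm, 0.6 = 15 mm, bump stop at 0.70 = 18 mm. 26 mm long, pivots on the sprocket's side of its wheel, rises 35 degrees at rest. About 0.5 N per mm and 0.6 N of preload; springs back by itself; a dipping wheel also moves up to 5 mm towards the idler
- sprocket (a point): centre of the toothed drive sprocket on the row's line, 48 mm before the first wheel; 104 mm above the bench, teeth out to 20 mm radius, so its top lies 16 mm below the tops of the road wheels. It is not sprung
- idler (a point): centre of the smooth bare-metal idler on the row's line, 48 mm past the fifth wheel; smaller (29 mm diameter, no tyre) and set low: 102 mm above the bench, its top 23 mm below the tops of the road wheels. It is not sprung
- spare_belly: spare road wheel lying flat on the hull's belly, 38 mm diameter, 18 mm high; origin at the centre of its underside
- spare_bench: spare road wheel lying flat on the bench outside the row, 38 mm diameter, 18 mm high; origin at the centre of its underside
- dish: small aluminium screw dish standing on the belly, 52 mm across, 14 mm high; origin at the centre of its underside
- pot: glass paint pot with black cap on the bench outside the row, 34 mm diameter, 42 mm high; origin at the centre of its underside
- glue: small white glue bottle on the bench outside the row, near the sprocket, 26 mm diameter, 80 mm high; origin at the centre of its underside
- jar: amber jar with white cap on the bench outside the row, near the idler, 44 mm diameter, 62 mm high; origin at the centre of its underside
- driver: screwdriver, 150 mm long, lying on the bench outside the row; origin under the middle of its length, x axis towards the blade

How it is judged:
By the outcome, as a careful person would: the job done as asked, in the order asked, and still so for the second after the job is handed in, with the robot touching nothing.
It also fails if it takes over 38 s, if anything falls off the work surface, if the arm or the gripper's body presses on something with over 40 N, if the wrist force passes 120 N, or if a joint passes its speed limit or range.

## Working session

There is one attempt and no reset: what is moved stays moved. The work goes in short steps, Python scripts to look and compute and a shell command to move; the robot and the scene stay as the last step left them, time stands still between calls to the robot, and variables do not carry over. Pictures are saved under pics/ and viewed, at most 10 in all, crops included, and the job is handed in when it is done.

```bash
mkdir -p pics; cat > h.py <<'E'
import numpy as np, cv2
from rig import ctrl, viewer, models
def K(c):
    f=c["color"].shape[0]/2/np.tan(np.radians(c["vertical_fov"])/2); return f,c["cx"],c["cy"]
def ray(c,u,v,z):
    f,cx,cy=K(c);P=np.array(c["pose"]);d=P[:3,:3]@np.array([(u-cx)/f,(v-cy)/f,1]);o=P[:3,3]
    return o+d*(z-o[2])/d[2]
def proj(c,p):
    f,cx,cy=K(c);P=np.array(c["pose"]);q=P[:3,:3].T@(np.array(p)-P[:3,3]);return np.array([cx+f*q[0]/q[2],cy+f*q[1]/q[2]])
def save(c,n): cv2.imwrite(f"pics/{n}.png",cv2.cvtColor(c["color"],cv2.COLOR_RGB2BGR))
E
python3 - <<'E'
from h import *
for n in("top","side"):
    c=viewer.capture(n); save(c,n+"0"); print(n,np.round(c["pose"],2).tolist(),K(c))
    for q in ["wheel1","wheel3","sprocket","idler","spare_belly","dish","pot","glue","jar","driver"]:
        print(q,[(np.round(b["at"]).tolist(),round(b["p"],2)) for b in models.boxes_of(n,q)[:6]])
s=ctrl.sense();print(s["time_s"],s["eef_pos"],s["ee_rot"],s["force"])
E
```

```text
top [[-0.01, -1.0, 0.02, 559.74], [-1.0, 0.01, 0.01, 32.48], [-0.01, -0.02, -1.0, 730.53], [0.0, 0.0, 0.0, 1.0]] (np.float64(440.4156256016619), 317.2882055533604, 202.14201247060214)
wheel1 [([512.0, -51.0, 138.0], 0.87), ([575.0, 64.0, 137.0], 0.75), ([597.0, 99.0, 134.0], 0.74), ([534.0, -13.0, 134.0], 0.56)]
wheel3 [([512.0, -51.0, 138.0], 0.87), ([575.0, 64.0, 137.0], 0.75), ([597.0, 99.0, 134.0], 0.74), ([534.0, -13.0, 134.0], 0.56)]
sprocket [([501.0, 57.0, 120.0], 0.98)]
idler [([500.0, 53.0, 120.0], 0.66)]
spare_belly [([497.0, 88.0, 135.0], 0.65)]
dish [([457.0, 27.0, 132.0], 0.83)]
pot [([502.0, 54.0, 119.0], 0.71), ([589.0, -64.0, 41.0], 0.61)]
glue [([548.0, -122.0, 39.0], 0.75), ([503.0, 55.0, 121.0], 0.71)]
jar [([649.0, -86.0, 22.0], 0.27)]
driver [([650.0, -83.0, 22.0], 0.61)]
side [[0.94, -0.18, 0.29, 338.64], [-0.34, -0.56, 0.75, -581.61], [0.02, -0.8, -0.59, 600.71], [0.0, 0.0, 0.0, 1.0]] (np.float64(452.7119152714705), 311.8737524080302, 208.00234296625004)
wheel1 [([577.0, 53.0, 133.0], 0.76), ([482.0, -20.0, 120.0], 0.74), ([595.0, 96.0, 133.0], 0.66), ([506.0, -70.0, 129.0], 0.57), ([531.0, -23.0, 136.0], 0.47)]
wheel3 [([577.0, 53.0, 133.0], 0.76), ([482.0, -20.0, 120.0], 0.74), ([595.0, 96.0, 133.0], 0.66), ([506.0, -70.0, 129.0], 0.57), ([531.0, -23.0, 136.0], 0.47)]
sprocket [([481.0, -17.0, 118.0], 0.62), ([579.0, 51.0, 130.0], 0.54)]
idler [([481.0, -21.0, 115.0], 0.91)]
spare_belly [([500.0, 77.0, 136.0], 0.65), ([679.0, 95.0, 39.0], 0.65)]
dish [([462.0, 33.0, 126.0], 0.95), ([680.0, 96.0, 39.0], 0.32)]
pot [([586.0, -77.0, 35.0], 0.65), ([479.0, -14.0, 118.0], 0.2)]
glue [([545.0, -138.0, 41.0], 0.73)]
jar [([679.0, 98.0, 36.0], 0.7)]
driver [([644.0, -100.0, 23.0], 0.67)]
1.1 [193.656662   487.97104531 204.55942653] [-3.67225632e-05  1.87807219e-01  9.82205908e-01 -2.84516507e-05] [ 0.12408059 -0.32760281  1.00059481]
```

View pics/top0.png

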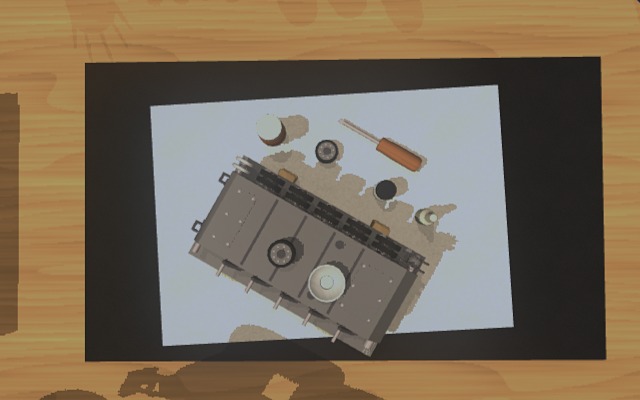

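View pics/side0.png

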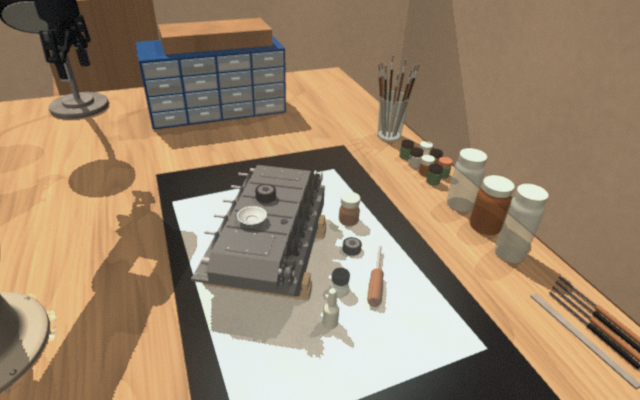

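The top view shows the fitted row from about (420,262), by the glue (sprocket end), to (243,163), by the jar (idler end). Next I'll enlarge the row in both views.

```bash
python3 - <<'E'
import cv2
a=cv2.imread("pics/top0.png")[145:285,225:435]; cv2.imwrite("pics/t1.png",cv2.resize(a,None,fx=3.8,fy=3.8,interpolation=cv2.INTER_CUBIC))
a=cv2.imread("pics/side0.png")[160:300,195:345]; cv2.imwrite("pics/s1.png",cv2.resize(a,None,fx=4.2,fy=4.2,interpolation=cv2.INTER_CUBIC))
E
```

```text
(no output)
```

View pics/t1.png

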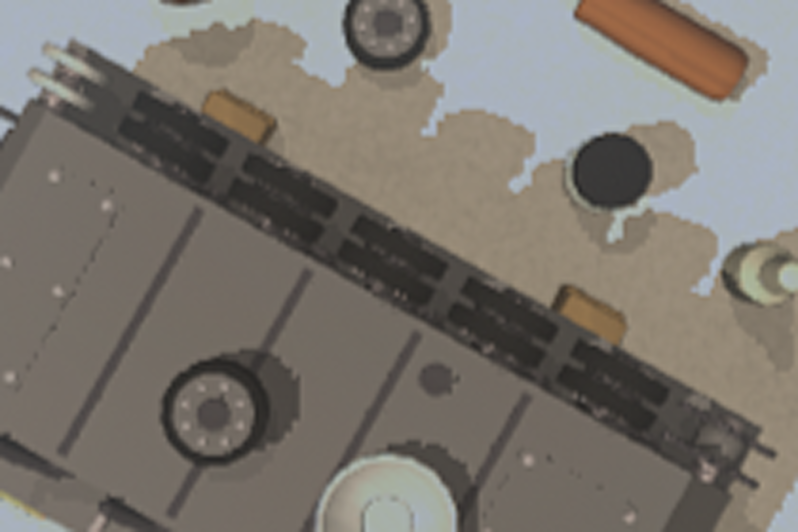

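View pics/s1.png

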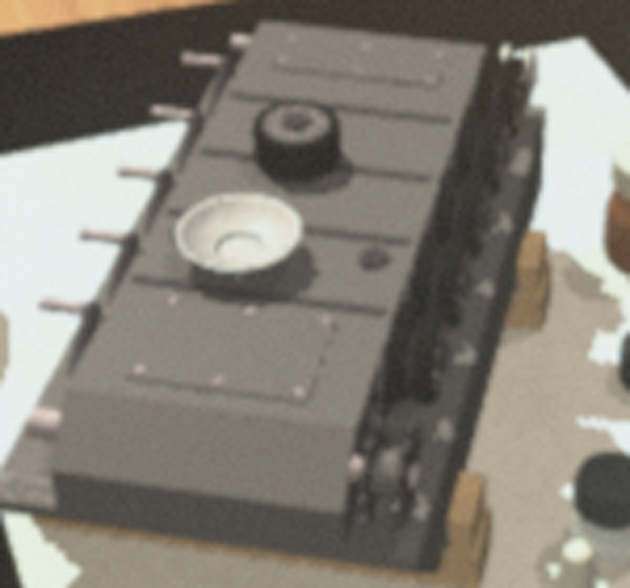

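The top crop shows five twin wheels at about crop px (612,386), (502,323), (393,261), (283,200) and (173,138), the sprocket at (715,440) and the bare idler at (72,72). The side view agrees on which end is which. Next I fit the row to these.

```bash
python3 - <<'E'
from h import *
c=viewer.capture("top")
px=np.array([(612,386),(502,323),(393,261),(283,200),(173,138)])/3.8+[225,145]
W=np.array([ray(c,u,v,132) for u,v in px])[:,:2]
print(W.round(1).tolist(), np.linalg.norm(np.diff(W,axis=0),axis=1).round(1))
m=W.mean(0); d=np.linalg.svd(W-m)[2][0]; d*=np.sign(d[1]); print("mid",m,"dir",d,np.degrees(np.arctan2(d[1],d[0])))
for s,z in((-140,104),(140,102)): print("end px crop",((proj(c,[*(m+s*d),z+15])-[225,145])*3.8).round())
cs=viewer.capture("side")
for s in(-140,-92,-46,0,46,92,140): print(s,((proj(cs,[*(m+s*d),140 if abs(s)<100 else 120])-[195,160])*4.2).round())
s=ctrl.sense(); q=s["ee_rot"]
from scipy.spatial.transform import Rotation as R
M=R.from_quat([q[1],q[2],q[3],q[0]]).as_matrix()
p=np.array(s["eef_pos"]); t=np.array([*(m-145*d),200]); print("start",t,"tool shift now",M.T@(t-p))
print("yaw",np.degrees(np.arctan2(M[1,0],M[0,0])))
E
```

```text
[[508.3, -52.4], [531.0, -13.5], [553.5, 25.2], [575.6, 64.4], [598.2, 103.7]] [45.1 44.7 45.  45.3]
mid [553.31709072  25.46019392] dir [0.49853397 0.86687016] 60.09694416046111
end px crop [727. 450.]
end px crop [60. 74.]
-140 [381. 437.]
-92 [409. 312.]
-46 [433. 239.]
0 [455. 173.]
46 [475. 113.]
92 [493.  58.]
140 [509.  41.]
start [ 481.02966442 -100.23597944  200.        ] tool shift now [-484.04691066 -440.73565026    4.60936526]
yaw 158.35538925156132
```

```bash
python3 -m pendant '-0.040 -0.036 0 0;-0.040 -0.036 0 0;-0.040 -0.036 0 0;-0.040 -0.036 0 0;-0.040 -0.036 0 0;-0.040 -0.036 0 0;-0.040 -0.036 0 0;-0.040 -0.036 0 0;-0.040 -0.036 0 0;-0.040 -0.036 0 0' 0
python3 -m pendant '-0.040 -0.040 0 0;-0.044 -0.041 0 0;0 0 0 0.1715;0 0 0 0.1715;0 0 0 0.1715;0 0 0 0.1715;0 0 0 0.1715;0 0 0 0.1715;0 0 0 0.1715;0 0 0 0.1715'
python3 -m pendant '0 0 0 0.1715;0 0 0 0.1715;0 0 0 0;0 0 0 0'
python3 - <<'E'
from h import *
from scipy.spatial.transform import Rotation as R
s=ctrl.sense(); q=s["ee_rot"]; M=R.from_quat([q[1],q[2],q[3],q[0]]).as_matrix(); p=np.array(s["eef_pos"])
d=np.array([.4985,.8669]);m=np.array([553.3,25.5])
print(s["time_s"],p,M.round(3).tolist(),s["force"],s["grip_width"])
print("to start", M.T@(np.array([*(m-145*d),133])-p))
for n in("top","side"):
    c=viewer.capture(n); print(proj(c,p)); save(c,n+"1")
a=cv2.imread("pics/top1.png")[145:295,225:455]; b=cv2.imread("pics/side1.png")[140:340,195:395]
cv2.imwrite("pics/j.png",np.hstack([cv2.resize(a,(460,300)),cv2.resize(b,(300,300))]))
E
```

```text
time_s: 2.45
eef_pos: [433.3, 4.0, 204.8]
ee_rot: [0.0, 0.188, 0.982, 0.0]
force: [1.2, 0.7, -0.2]
grip_width: 0.0
grip_force: 0.0
time_s: 3.7
eef_pos: [480.9, -100.4, 204.6]
ee_rot: [0.0, 0.769, 0.639, 0.0]
force: [0.2, -1.2, -0.2]
grip_width: 0.002
grip_force: 0.0
time_s: 4.2
eef_pos: [480.9, -100.5, 204.6]
ee_rot: [0.0, 0.865, 0.502, -0.0]
force: [-0.3, 0.3, 0.8]
grip_width: -0.0
grip_force: 0.0
4.2 [ 480.85710072 -100.45370049  204.62005477] [[0.496, 0.868, -0.0], [0.868, -0.496, -0.0], [-0.0, 0.0, -1.0]] [-0.31050902  0.25737603  0.84572493] -0.0004884744157264101
to start [3.00293100e-01 1.35755209e-02 7.16200511e+01]
[435.56852017 274.64280556]
[284.23414487 222.62994904]
```

View pics/j.png

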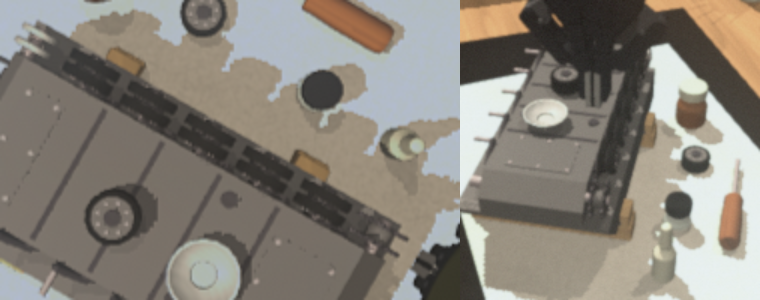

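The gripper hangs beyond the sprocket end: top-crop (425,262), with the fingertips in the side view near crop (595,104), somewhat above the projected TCP. I'll zoom in to see where the fingertips end.

```bash
python3 - <<'E'
import cv2,numpy as np
a=cv2.imread("pics/side1.png")[160:300,225:345]; a=np.clip((a/255.)**.6*255,0,255).astype('uint8'); a=cv2.resize(a,None,fx=4.2,fy=4.2,interpolation=cv2.INTER_CUBIC)
cv2.circle(a,(int(59.2*4.2),int(62.6*4.2)),4,(0,0,255),1); cv2.imwrite("pics/s2.png",a)
E
```

```text
(no output)
```

View pics/s2.png

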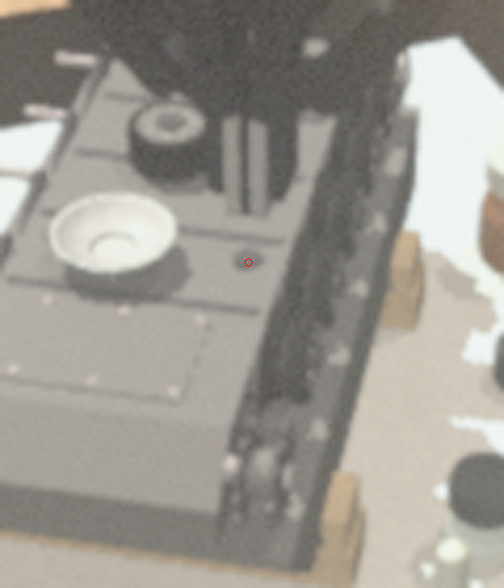

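The fingertips end at about (247,215) in the zoom, roughly 11 px above the projected TCP. The real tips may therefore sit up to about 19 mm higher than reported. I'll go down to the safe height above the sprocket and check before touching any wheel.

```bash
python3 -m pendant '0 0 0.02 0;0 0 0.02 0;0 0 0.016 0;0 0 0.010 0;0 0 0.0056 0;0 0 0 0;0 0 0 0'
python3 - <<'E'
from h import *
s=ctrl.sense(); p=np.array(s["eef_pos"]); print(s["time_s"],p,s["force"],s["wrist_torque"])
c=viewer.capture("side"); save(c,"side2"); ct=viewer.capture("top"); save(ct,"top2")
def crop(c,u0,v0,f,w,h,pts):
    a=cv2.cvtColor(c["color"],cv2.COLOR_RGB2BGR)[v0:v0+h,u0:u0+w]; a=np.clip((a/255.)**.55*255,0,255).astype('uint8'); a=cv2.resize(a,None,fx=f,fy=f,interpolation=cv2.INTER_CUBIC)
    for q,col in pts:
        x,y=(proj(c,q)-[u0,v0])*f; cv2.circle(a,(int(x),int(y)),4,col,1)
    return a
up=p+[0,0,19]
P=[(p,(0,0,255)),(up,(0,255,0))]
a=crop(c,235,190,5,80,110,P); b=crop(ct,380,220,4,100,110,P); b=cv2.resize(b,(400,440)); b=np.vstack([b,np.zeros((110,400,3),'uint8')])
cv2.imwrite("pics/j2.png",np.hstack([a,b[:550]]))
E
```

```text
time_s: 5.18
eef_pos: [481.1, -100.6, 133.5]
ee_rot: [0.0, 0.866, 0.501, 0.0]
force: [-0.1, -0.4, 0.9]
grip_width: -0.001
grip_force: 0.0
5.175 [ 481.1131346  -100.58315707  133.47508554] [-0.09765247 -0.35665311  0.87721171] [-0.01940187 -0.01399021 -0.02070412]
```

View pics/j2.png

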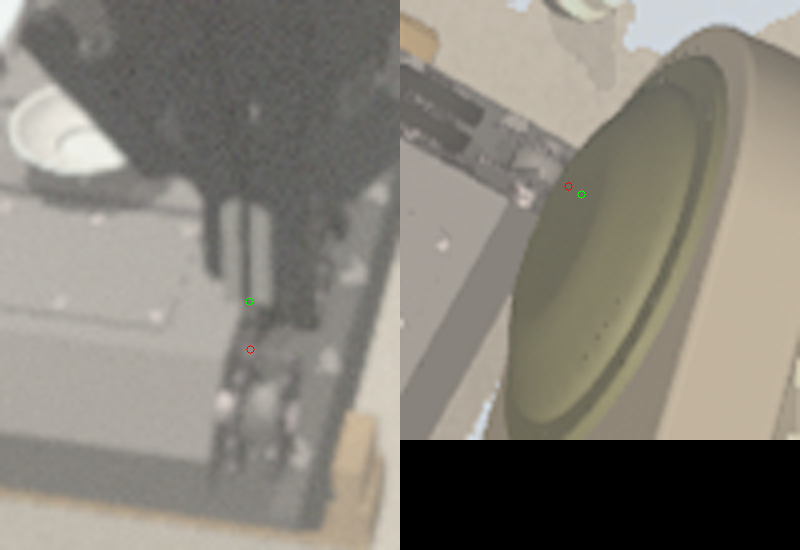

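In the side view the fingertips end at about (250,302), on the +19 mm marker. At a reported z of 133.5 they still stand clear above the sprocket. I'll advance gently over wheel 1 at this safe height and watch the force.

```bash
python3 -m pendant '0.008 0 0 0;0.008 0 0 0;0.008 0 0 0;0.008 0 0 0'; python3 -m pendant '0.007 0 0 0;0.007 0 0 0;0.007 0 0 0';python3 -m pendant '0 0 0 0;0 0 0 0';python3 - <<'E'
from h import *
F=[]
for i in range(3):
    s=ctrl.sense();F.append(s["force"]); c=viewer.capture("side")
print(np.array(F).round(2)); save(c,"side3")
p=np.array(s["eef_pos"])
u0,v0,f=225,180,5
a=cv2.cvtColor(c["color"],cv2.COLOR_RGB2BGR)[v0:v0+110,u0:u0+110]; a=np.clip((a/255.)**.55*255,0,255).astype('uint8'); a=cv2.resize(a,None,fx=f,fy=f,interpolation=cv2.INTER_CUBIC)
for z,col in((0,(0,0,255)),(19,(0,255,0))):
    x,y=(proj(c,p+[0,0,z])-[u0,v0])*f; cv2.circle(a,(int(x),int(y)),4,col,1)
cv2.imwrite("pics/s3.png",a)
E
```

```text
time_s: 5.78
eef_pos: [497.2, -72.1, 133.0]
ee_rot: [0.0, 0.866, 0.501, 0.0]
force: [-0.5, -0.3, -0.3]
grip_width: -0.001
grip_force: 0.0
time_s: 6.15
eef_pos: [507.5, -54.1, 133.0]
ee_rot: [-0.0, 0.866, 0.501, -0.0]
force: [0.6, -0.5, -0.3]
grip_width: 0.0
grip_force: 0.0
time_s: 6.4
eef_pos: [507.2, -54.6, 133.0]
ee_rot: [-0.0, 0.866, 0.501, -0.0]
force: [-0.5, 0.8, 0.1]
grip_width: 0.001
grip_force: 0.0
[[-0.52  0.78  0.08]
 [ 0.12 -0.01  0.57]
 [-0.36 -0.39 -0.23]]
```

View pics/s3.png

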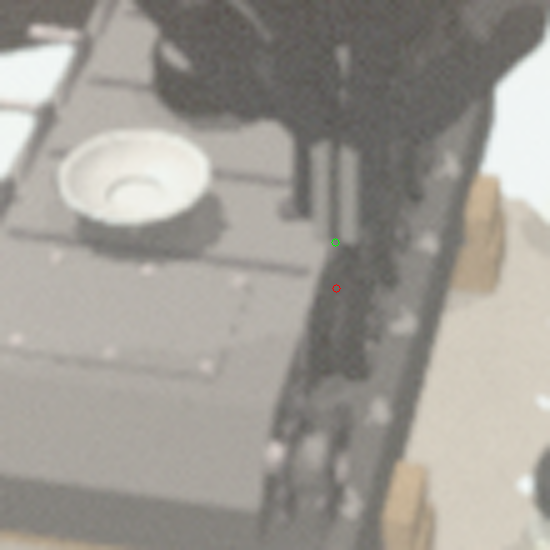

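No force over wheel 1 and the tips visibly sit above it, so the physical tips are about 19 mm above the reported TCP. I'll lower onto wheel 1 in small steps and use force averages (4 N corresponds to about 7 mm).

```bash
cat > f.py <<'E'
from h import *
import sys
F=[]
for i in range(8): s=ctrl.sense();F.append(s["force"]);viewer.capture("side")
print(round(s["time_s"],2),np.round(s["eef_pos"],2),"F",np.mean(F,0).round(2),"sd",np.std(F,0).round(2))
E
python3 f.py; python3 -m pendant '0 0 0.004 0;0 0 0.004 0;0 0 0.002 0;0 0 0 0' >/dev/null; python3 f.py;  python3 -m pendant '0 0 0.002 0;0 0 0 0'>/dev/null; python3 f.py
```

```text
6.9 [507.3  -54.55 133.01] F [-0.13  0.34 -0.23] sd [0.48 0.35 0.38]
7.8 [507.32 -54.52 123.05] F [ 0.1   0.15 -0.16] sd [0.45 0.53 0.59]
8.45 [507.33 -54.53 121.03] F [ 0.06  0.02 -0.13] sd [0.35 0.26 0.46]
```

```bash
for i in 1; do python3 -m pendant '0 0 0.002 0;0 0 0 0' >/dev/null; python3 f.py;  python3 -m pendant '0 0 0.002 0;0 0 0 0'>/dev/null; python3 f.py; done
```

```text
9.1 [507.31 -54.53 119.02] F [-0.04  0.32 -0.12] sd [0.36 0.56 0.59]
9.75 [507.32 -54.54 117.04] F [ 0.    0.03 -0.23] sd [0.47 0.27 0.51]
```

```bash
python3 -m pendant '0 0 0.002 0;0 0 0 0' >/dev/null; python3 f.py;  python3 -m pendant '0 0 0.0015 0;0 0 0 0'>/dev/null; python3 f.py
python3 - <<'E'
from h import *
c=viewer.capture("side"); save(c,"side4")
u0,v0,f=245,190,7
a=cv2.cvtColor(c["color"],cv2.COLOR_RGB2BGR)[v0:v0+80,u0:u0+80]; a=np.clip((a/255.)**.45*255,0,255).astype('uint8'); cv2.imwrite("pics/s4.png",cv2.resize(a,None,fx=f,fy=f,interpolation=cv2.INTER_CUBIC))
E
```

```text
10.4 [507.3  -54.52 115.02] F [-0.03  0.11  0.23] sd [0.59 0.5  0.28]
11.05 [507.28 -54.52 113.49] F [ 0.12 -0.21 -0.13] sd [0.59 0.28 0.42]
```

View pics/s4.png

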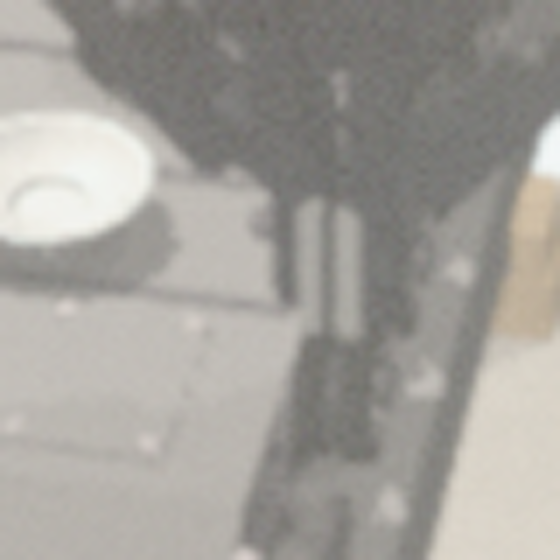

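The tips now end at about (332,335), at the top edge of wheel 1 (tyre blocks 300–375 × 340–460), so contact is close. I'll keep lowering in 1 mm steps.

```bash
python3 -m pendant '0 0 0.001 0;0 0 0 0' >/dev/null; python3 f.py;  python3 -m pendant '0 0 0.001 0;0 0 0 0'>/dev/null; python3 f.py; python3 -m pendant '0 0 0.001 0;0 0 0 0'>/dev/null; python3 f.py
```

```text
11.75 [507.34 -54.52 112.54] F [-0.14 -0.26  0.67] sd [0.41 0.49 0.46]
12.4 [507.31 -54.53 111.49] F [0.07 0.15 0.98] sd [0.33 0.47 0.44]
13.05 [507.3  -54.52 110.53] F [ 0.09 -0.13  1.42] sd [0.69 0.66 0.48]
```

Contact is at a reported z of about 112.6, with the force rising 0.4–0.5 N/mm. The target for a 7 mm dip is about 105.6.

```bash
python3 -m pendant '0 0 0.0015 0;0 0 0.0015 0;0 0 0 0' >/dev/null; python3 f.py;  python3 -m pendant '0 0 0.001 0;0 0 0.001 0;0 0 0 0'>/dev/null; python3 f.py
```

```text
13.82 [507.34 -54.5  107.53] F [ 0.11 -0.06  2.28] sd [0.34 0.2  0.5 ]
14.6 [507.32 -54.53 105.53] F [ 0.02 -0.27  3.43] sd [0.41 0.3  0.26]
```

Force and geometry both give a dip of about 7 mm. I'll ease up by 0.3 mm and sweep wheel by wheel.

```bash
cat > g.py <<'E'
from h import *
F=[]
for i in range(4): s=ctrl.sense();F.append(s["force"]);viewer.capture("side")
print(round(s["time_s"],2),np.round(s["eef_pos"],2),"F",np.mean(F,0).round(2))
E
python3 -m pendant '0.004 0 -0.0003 0;0.006 0 0 0;0.006 0 0 0;0.006 0 0 0;0.006 0 0 0;0.006 0 0 0;0.006 0 0 0;0.006 0 0 0;0 0 0 0'; python3 g.py
```

```text
time_s: 15.78
eef_pos: [530.4, -14.2, 105.8]
ee_rot: [-0.0, 0.865, 0.501, 0.0]
force: [-0.1, 1.4, 3.7]
grip_width: -0.001
grip_force: 1.6
15.93 [530.19 -14.66 105.82] F [-0.09  0.57  3.35]
```

```bash
python3 -m pendant '0.005 0 0 0;0.006 0 0 0;0.006 0 0 0;0.006 0 0 0;0.006 0 0 0;0.006 0 0 0;0.006 0 0 0;0.005 0 0 0;0 0 0 0'; python3 g.py;  python3 -m pendant '0.005 0 0 0;0.006 0 0 0;0.006 0 0 0;0.006 0 0 0;0.006 0 0 0;0.006 0 0 0;0.006 0 0 0;0.005 0 0 0;0 0 0 0'; python3 g.py
```

```text
time_s: 17.1
eef_pos: [553.4, 25.6, 105.9]
ee_rot: [0.0, 0.866, 0.501, 0.0]
force: [-0.9, -0.2, 3.2]
grip_width: 0.002
grip_force: 1.6
17.25 [553.16  25.14 105.83] F [-0.01 -0.08  3.38]
time_s: 18.42
eef_pos: [576.3, 65.5, 105.8]
ee_rot: [0.0, 0.866, 0.501, 0.0]
force: [1.0, 0.5, 3.2]
grip_width: -0.001
grip_force: 1.6
18.57 [576.07  65.05 105.83] F [0.21 0.29 3.07]
```

```bash
python3 -m pendant '0.005 0 0 0;0.006 0 0 0;0.006 0 0 0;0.006 0 0 0;0.006 0 0 0;0.006 0 0 0;0.006 0 0 0;0.005 0 0 0;0 0 0 0'; python3 g.py;  python3 -m pendant '0.006 0 0 0;0.006 0 0 0;0.006 0 0 0;0.006 0 0 0;0.006 0 0 0;0.006 0 0 0;0.006 0 0 0;0.006 0 0 0;0 0 0 0'; python3 g.py; python3 -m pendant '0 0 -0.02 0;0 0 -0.03 0;0 0 -0.04 0;0 0 -0.03 0;0 0 0 0;0 0 0 0'
python3 - <<'E'
from h import *
for n in("top","side"): c=viewer.capture(n); save(c,n+"9")
a=cv2.imread("pics/top9.png")[80:380,140:480]; b=cv2.imread("pics/side9.png")[120:360,150:420]
cv2.imwrite("pics/end.png",np.hstack([cv2.resize(a,(400,353)),cv2.resize(b,(397,353))]))
E
```

```text
time_s: 19.75
eef_pos: [599.3, 105.3, 105.9]
ee_rot: [0.0, 0.866, 0.501, 0.0]
force: [0.2, -0.4, 4.1]
grip_width: -0.0
grip_force: 1.6
19.9 [599.02 104.92 105.87] F [ 0.09 -0.01  3.26]
time_s: 21.08
eef_pos: [623.1, 147.0, 105.7]
ee_rot: [-0.0, 0.866, 0.501, -0.0]
force: [-1.0, -0.3, -0.1]
grip_width: -0.003
grip_force: 0.0
21.23 [622.92 146.47 105.79] F [-0.16 -0.05 -0.24]
time_s: 22.02
eef_pos: [622.5, 146.5, 224.5]
ee_rot: [-0.0, 0.866, 0.501, -0.001]
force: [0.1, -0.1, -0.2]
grip_width: 0.001
grip_force: 0.0
```

View pics/end.png

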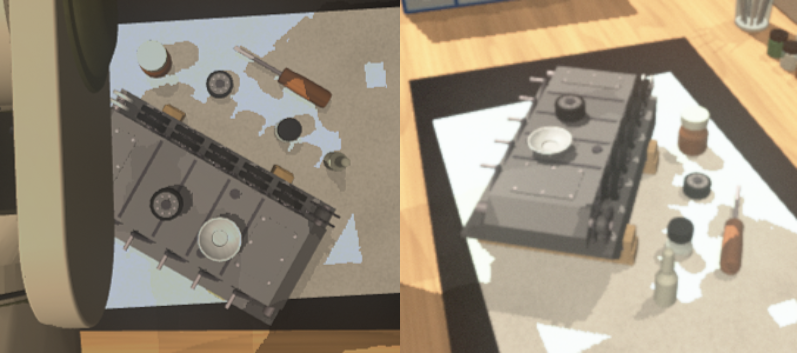

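The end picture shows the hull, dish, spares and bottles where they were, and the gripper clear above the idler end.

```bash
python3 -c "
from rig import ctrl
print(ctrl.finish_job())"
```

```text
the job is handed in; nothing more can be done
None
```

I ran the fingertips over all five wheels in order from sprocket to idler, dipping each about 7 mm (at about 3.3 N), with nothing visibly disturbed, the arm clear and the job handed in; wheel 1 was pressed from straight above in small steps to find the contact height, because the real fingertips sat about 27 mm above the reported position.

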